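Hold the filter pot cap at its bleed position

ROBOT

A 7-joint arm with a two-finger parallel gripper is mounted at the origin on the work surface. World frame = base frame: x ahead of the robot, y to its left, z up, the work surface at z = 0. Lengths are in m, angles in rad, forces in N, time in s.
With the tool pointing down it reaches from about 0.35 to 0.9 m from the base axis. Payload 19.9 kg.
Tool frame: the origin (TCP) lies between the finger pads; the fingertips stand 17 mm ahead of it and the grasp point (between the pads) lies 2 mm behind it; z points along the fingers, y is the line along which they close (so a half turn about z gives the same grasp; the last joint's range is limited). The gripper opens to 94 mm and grips with 3 to 60 N. Pads are 16 mm wide; open, the fingers measure 119 mm over their backs; the gripper's body (75 mm by 177 mm) begins 78 mm behind the grasp point.
Start: joints at [-1.252, 0.417, -0.01, 1.614, 0.005, 1.111, -0.053], TCP at [0.221, 0.585, 0.222] pointing down, gripper open.
Joint ranges: [-2.81, 2.81], [-0.39, 2.02], [-1.27, 1.25], [0.06, 2.57], [-1.19, 4.33], [0.19, 2], [-2.82, 2.82]. Speed limits (rad/s): [1.89, 1.89, 2.39, 2.39, 3.01, 3.01, 3.01].

INTERFACE

Orientations are given as a 3x3 rotation matrix whose columns are the frame's x, y, z axes.
In Python, from plant import get_state, capture, finish_job gives the robot as it stands.
- The arm moves only by the tool drive_tool, never from a script. Its argument "series" is a list that holds one entry, the list of rows, each a list of 7 numbers: the turn, a rotation vector about the world's x, y, z in units of 8 degrees (1.0 is 8 degrees), then the shift along the world's x, y, z in units of 25 mm (1.0 is 25 mm), then the opening, from 0 (shut) to 1 (fully open). In form: [[[ax, ay, az, tx, ty, tz, grip], ...]]. A call has 1 to 10 rows; each row shifts and turns the commanded pose from where the row before left it; what a row does not reach is not made up. A row lasts 1/10 s, in which the tool goes at most 50 mm and 8.59 degrees, less where a joint would pass 70% of its speed; a pose out of reach is approached as far as the arm can. A call is refused whole if a number of a shift passes 1 or a number of a turn 1, either way. A call with a gripper value outside its range is refused whole. The fingers move at their own pace and stop on an object; the grip force is fixed at half the most. Time passes only in rows, so rows that do not move let the fingers close. It gives the time, the measured TCP pose, the force, the opening and the grip force at its end, in the units of the state.
- get_state(): the state, without advancing time (a new reading comes with each control period).
- capture(name): name is "scene" or "side" or "wrist"; returns a dict with "color" (384x512x3 uint8, red, green, blue), "vertical_fov" (degrees; the focal length in pixels is half the picture's height over the tangent of half this angle, whatever the lens; pixels are square), "cx", "cy" (the principal point, pixels), "rvec" (rotation vector, rad) and "tvec" (3), from world to camera coordinates, as OpenCV has them. Camera axes: x right, y down, z forward; pixel columns grow to the right and rows downward; lengths in m; the calibration is good to about 2 mm. The wrist camera is an equidistant fisheye: a pixel r from the principal point sees the ray r / f radians off the axis. A picture is of the moment at which its call begins. There is no depth.
- finish_job(): hands the job in; it is judged then, once.
The state is a dict: "time": time; "joints": joint angles; "qd": joint speeds; "effort": joint torques, N m; "ee_pos": TCP position; "ee_rot": TCP orientation; "force": force on the tool from outside, world axes, zero at the start; "wrist_torque": the same for the moment, N m; "width": opening from 0.0 (shut) to 1.0 (fully open); "gripper_force": force on a finger pad.
Only numpy, scipy, OpenCV 4.12 (cv2) and the standard library are available. Lean on these libraries where they do the work, as an engineer would, in place of code of your own. Each camera call takes 0.05 s, during which the arm holds its last target. There are 200 camera calls.

TASK

Fit the bayonet cap with the grip bar into the mouth of the coolant filter pot: lugs down through the two slots, pressed in against the spring. Then twist it clockwise (seen from above) to the bleed position, half way to the lock, where its grip bar points at the single ribs on the rim, and finish while still gripping it there against the return spring. Do not let it go on to the lock click at the double ribs, and leave the other things on the bench alone.

Things in the scene. Friction and masses are not known exactly. Their poses are not given: they have to be found in the camera images.
- cap: Loose black bayonet cap, 0.12-0.2 kg, upright on the bench. Origin under the plug's centre, z up. Plug: diameter 54, height 20, lower 4 mm tapered. Two steel lugs, 10 wide, stick out of it at +x and -x to radius 34, heights 1 to 7. Flange: diameter 76, heights 20 to 26. The same after a half turn.
- cap_bar (a point): Top centre of the cap's grip bar, 56 above the cap's origin. The bar is 64 long (along the cap's x, in line with the lugs), 14 thick (along y) and 30 high, standing on the flange.
- pot: Round aluminium filter pot, diameter 92, height 100, bolted upright to the bench; foot diameter 116. Origin under its centre, on the bench; z up. Brass ports at +y and -y, out to radius 75, 35 above the bench. Inside, a sprung plunger on the axis meets the plug's underside at height 88 and pushes up with 4.5 to 6 N.
- pot_mouth (a point): Centre of the open mouth (diameter 58) at the rim, 100 above the bench; axes as the pot. The lugs slide clockwise (from above) under the mouth's ring; they clear it while the cap's origin is below height 85 above the bench; the flange meets the rim at 80. Stops prevent turning the other way.
- pot_slot (a point): Middle of one entry slot, at the rim, 33 from the axis along the pot's +x; the other is across the mouth, at -x. Slots are 15 wide, reach out to radius 38, and cut through the 8 thick ring.
- pot_bleed (a point): Single rib on the rim, 42 from the axis, 40 degrees clockwise from the +x slot (towards -y): the bleed position, half way. Another lies across the mouth. A pair of ribs at 80 degrees marks the lock, where the lugs spring up 2.5 mm into a notch (the click). Ribs stand 4 above the rim.
- return_ring (a joint): Sprung ring inside the pot, pushed along by the lugs: 0 at rest, grows as the cap turns clockwise, 1.32 rad at the end. The cap meets it after about 0.1 rad of turn, so it reads about the cap's turn minus 0.1. It turns the cap back with 0.09 Nm (at rest) to 0.2 Nm (at the end).
- jaw: Bystander: stepped steel chuck jaw, 75 x 32 x 44. Origin under its centre.
- cone: Bystander: stepped black rubber cone, base diameter 60, height 48. Origin under its centre.
- bar: Bystander: dark steel boring bar lying on the bench, diameter 20, length about 160. Origin under its middle.
- cover: Bystander: plain black disc cover without lugs or bar, diameter 72, height 12. Origin under its centre.
Mind the look-alikes: they are no part of the job. Leave any brown or green look-alike of the cap alone.

How it is judged:
On the way:
1. the cap is in the mouth, upright, with its lugs in the slots and pressed down on the plunger (horizontal distance between cap and pot below 0.004 m and z of cap in the frame of pot below 0.0865 m and angle between cap's own z axis and vertical below 0.12 rad and angle between the x axis of cap and the x axis of pot, either way round below 0.3 rad and value of joint return_ring below 0.2 rad), for 0.1 s.
At the end, for the whole second after the job is handed in: The cap sits in the mouth upright and within 4 mm of its axis, lugs under the ring (underside 77 to 86.5 mm above the bench), turned 30 to 50 degrees clockwise from the slots with the return ring pushed along, still, and gripped by the fingers with more than 2 N through the last second (horizontal distance between cap and pot below 0.004 m and z of cap in the frame of pot between 0.077 and 0.0865 m and angle between cap's own z axis and vertical below 0.12 rad and angle between the x axis of cap and the x axis of pot, either way round between 0.524 and 0.873 rad and value of joint return_ring above 0.35 rad and contact force between the fingers and cap above 2 N and angular speed of cap below 0.15 rad/s and linear speed of cap below 0.03 m/s); the arm keeps its last pose, push and grip.
It fails at once if the cap is turned on to the lock (return ring past 1.05 rad) (value of joint return_ring above 1.05 rad).
It fails at once if a bystander is shifted by more than 2 cm (distance of any of jaw, cone, bar, cover from where it was at the start of the episode above 0.02 m).
It also fails if it takes over 48 s, if anything falls off the work surface, if the arm or the gripper's body presses on something with over 40 N, if the wrist force passes 120 N, or if a joint passes its speed limit or range.

## Working session

There is one attempt and no reset: what is moved stays moved. The work goes in short steps, Python scripts to look and compute and a tool call to move; the robot and the scene stay as the last step left them, time stands still between calls to the robot, and variables do not carry over. Pictures are saved under pics/ and viewed, at most 10 in all, crops included, and the job is handed in when it is done.

Besides the shell and the picture viewer there is one more tool, called after "Call:" as a command line: name --argument value ..., lists and objects as JSON in quotes. drive_tool: Moves the arm, as the interface text tells. Its arguments: {"type":"object","properties":{"series":{"type":"array","items":{"type":"array","items":{"type":"array","items":{"type":"number"}}}}},"required":["series"]}

```bash
mkdir -p pics; cat > h.py <<'E'
import numpy as np, cv2
from plant import get_state, capture
def save(n,fn):
    c=capture(n); cv2.imwrite('pics/'+fn,c['color'][:,:,::-1]); np.save('pics/'+fn[:-4]+'.npy',c,allow_pickle=True); return c
def load(fn): return np.load('pics/'+fn+'.npy',allow_pickle=True).item()
def ray(c,u,v,fish=False):
    f=c['color'].shape[0]/2/np.tan(np.radians(c['vertical_fov'])/2)
    x,y=(u-c['cx'])/f,(v-c['cy'])/f
    if fish:
        r=np.hypot(x,y); d=np.array([x/r*np.sin(r),y/r*np.sin(r),np.cos(r)]) if r>1e-9 else np.array([0,0,1.])
    else: d=np.array([x,y,1.])
    R=cv2.Rodrigues(np.array(c['rvec'],float))[0]; t=np.array(c['tvec'],float).ravel()
    return -R.T@t, R.T@d/np.linalg.norm(d)
def onz(c,u,v,z,fish=False):
    o,d=ray(c,u,v,fish); return o+d*(z-o[2])/d[2]
def cross(*rays):
    A=np.zeros((3,3));b=np.zeros(3)
    for o,d in rays:
        P=np.eye(3)-np.outer(d,d);A+=P;b+=P@o
    p=np.linalg.solve(A,b); return p,[np.linalg.norm((np.eye(3)-np.outer(d,d))@(p-o)) for o,d in rays]
def proj(c,p,fish=False):
    R=cv2.Rodrigues(np.array(c['rvec'],float))[0];q=R@np.array(p)+np.array(c['tvec']).ravel()
    f=c['color'].shape[0]/2/np.tan(np.radians(c['vertical_fov'])/2)
    if fish:
        r=np.hypot(q[0],q[1]);th=np.arctan2(r,q[2]);return np.array([c['cx']+f*th*q[0]/r,c['cy']+f*th*q[1]/r])
    return np.array([c['cx']+f*q[0]/q[2],c['cy']+f*q[1]/q[2]])
E
python3 - <<'E'
from h import *
ims=[]
for n in['scene','side','wrist']:
    c=save(n,n+'0.png'); o,d=ray(c,c['cx'],c['cy']); print(n,c['vertical_fov'],c['cx'],c['cy'],o.round(3),d.round(3))
a=[cv2.imread(f'pics/{n}0.png') for n in['scene','side','wrist']]
print(get_state())
E
```

```text
scene 51.346130611019966 251.28450061215915 188.7794486036234 [ 1.256 -0.452  0.806] [-0.657  0.401 -0.638]
side 44.418303257734856 259.80839310890457 188.66455647892795 [ 0.036 -1.127  0.94 ] [ 0.33   0.756 -0.565]
wrist 65.70646984690485 261.0330460881959 196.3552423782879 [0.143 0.613 0.386] [ 0.266 -0.101 -0.959]
{'time': 0.15, 'joints': array([-1.25147985,  0.41787833, -0.01033544,  1.61398281,  0.00469343,
        1.11071196, -0.0529873 ]), 'qd': array([-0.00135468, -0.00075846,  0.00175339, -0.002724  , -0.00063527,
       -0.00130015,  0.0011201 ]), 'effort': array([ 9.49534187e-04, -8.51540852e+01,  6.39188960e-01, -4.26143789e+01,
       -4.88041376e-02,  1.71851035e-02,  9.87312956e-05]), 'ee_pos': array([0.22054458, 0.58452026, 0.22196526]), 'ee_rot': array([[-9.35625444e-01,  3.52994263e-01, -2.81030785e-04],
       [ 3.52994369e-01,  9.35624999e-01, -9.14085285e-04],
       [-5.97274335e-05, -9.54443735e-04, -9.99999543e-01]]), 'force': array([0.03125468, 0.17673447, 0.8143284 ]), 'wrist_torque': array([-0.0409707 , -0.01810754, -0.00721416]), 'gripper_force': 0.0, 'width': 1.001804161006859}
```

View pics/scene0.png

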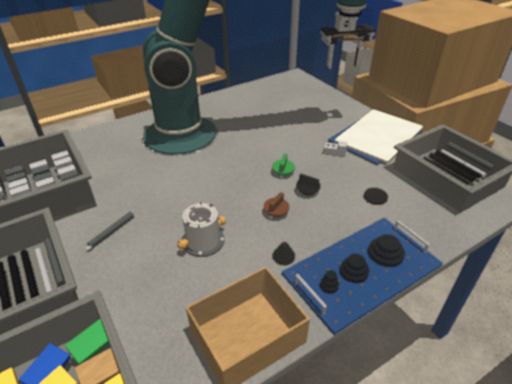

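View pics/side0.png

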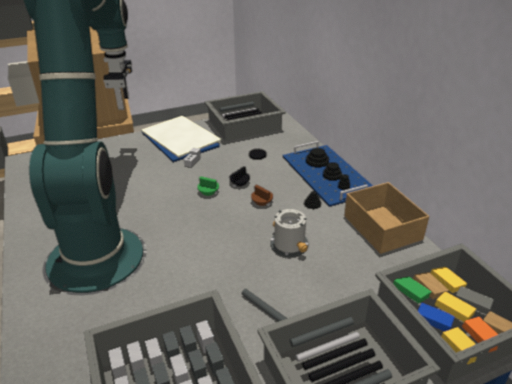

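The scene view shows the black cap near (307,185) between the green (283,166) and brown (276,206) look-alikes, with the pot near (203,228). The side view has the cap at (239,178) and the pot at (290,232).

```bash
python3 - <<'E'
from h import *
s,d=load('scene0'),load('side0')
for n,a,b,z in[('cap',(307,188),(239,180),.025),('green',(283,168),(208,188),.025),('brown',(276,208),(262,198),.025),('potmouth',(201,214),(290,217),.1),('cone',(285,254),(313,200),.02),('cover',(375,197),(257,154),.012)]:
    print(n,onz(s,*a,z).round(3),onz(d,*b,z).round(3),cross(ray(s,*a),ray(d,*b))[0].round(3))
S=cv2.resize(cv2.imread('pics/scene0.png')[140:270,160:340],None,fx=4,fy=4,interpolation=2)
D=cv2.resize(cv2.imread('pics/side0.png')[150:270,190:330],None,fx=4,fy=4,interpolation=2)
cv2.imwrite('pics/z1.png',S);cv2.imwrite('pics/z2.png',D)
E
```

```text
cap [0.542 0.184 0.025] [0.525 0.178 0.025] [0.531 0.194 0.014]
green [0.419 0.183 0.025] [0.409 0.175 0.025] [0.412 0.187 0.018]
brown [0.565 0.053 0.025] [0.555 0.045 0.025] [0.56  0.056 0.018]
potmouth [ 0.545 -0.171  0.1  ] [ 0.549 -0.171  0.1  ] [ 0.548 -0.172  0.102]
cone [ 0.717 -0.024  0.02 ] [ 0.71  -0.028  0.02 ] [ 0.713 -0.022  0.015]
cover [0.675 0.34  0.012] [0.665 0.341 0.012] [0.669 0.349 0.005]
```

View pics/z1.png

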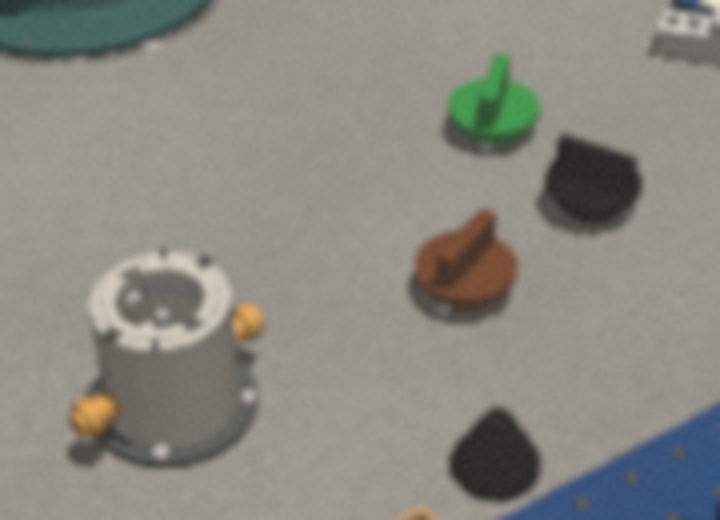

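Call:
drive_tool --series '[[[0,0,0,0.8,-1,0,1],[0,0,0,0.8,-1,0,1],[0,0,0,0.8,-1,0,1],[0,0,0,0.8,-1,0,1],[0,0,0,0.8,-1,0,1],[0,0,0,0.8,-1,0,1],[0,0,0,0.8,-1,0,1],[0,0,0,0.8,-1,0,1]]]'

```text
time: 0.95
ee_pos: [0.3812, 0.3836, 0.2224]
ee_rot: [[-0.936, 0.353, -0.0], [0.353, 0.936, -0.0], [0.0, -0.0, -1.0]]
force: [-0.4, 0.3, 0.1]
width: 1.001
gripper_force: 0.0
```

Call:
drive_tool --series '[[[0,0,0,0.8,-1,0,1],[0,0,0,0.8,-1,0,1],[0,0,0,0.8,-1,0,1],[0,0,0,0.8,-1,0,1],[0,0,0,0.8,-1,0,1],[0,0,0,0.8,-1,0,1],[0,0,0,0.8,-1,0,1],[0,0,0,0,0,0,1],[0,0,0,0,0,0,1]]]'

```text
time: 1.85
ee_pos: [0.5206, 0.2095, 0.2222]
ee_rot: [[-0.935, 0.354, -0.0], [0.354, 0.935, -0.0], [0.0, -0.0, -1.0]]
force: [-0.5, 0.4, -0.8]
width: 0.999
gripper_force: 0.0
```

```bash
python3 - <<'E'
from h import *
c=save('wrist','w1.png'); st=get_state(); print(st['ee_pos'],st['joints'],c['vertical_fov'],c['cx'],c['cy'])
I=cv2.imread('pics/w1.png');cv2.imwrite('pics/w1z.png',cv2.resize(I,None,fx=1.5,fy=1.5))
E
```

```text
[0.5201397  0.21031272 0.22218245] [-0.61252055  0.30695115  0.21207584  1.78204904 -0.07319189  1.06074131
  0.8361502 ] 65.70646984690485 261.0330460881959 196.3552423782879
```

View pics/w1z.png

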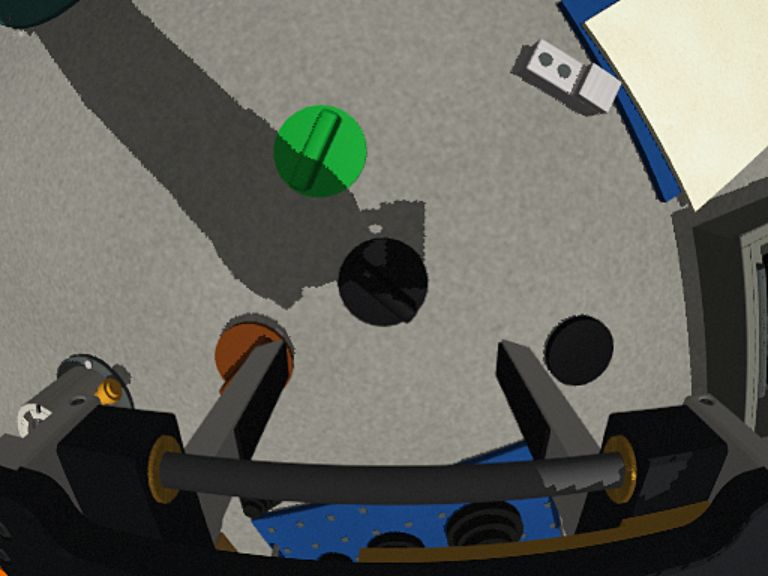

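The wrist view shows the cap at about (255,188) px full-res, its bar running down-right. The green, brown and cover look-alikes stand around it and the pot is partly visible at lower left. I'll brighten a crop to read the bar.

```bash
python3 - <<'E'
from h import *
c=load('w1');I=cv2.imread('pics/w1.png')
g=I.max(2); 
m=(cv2.GaussianBlur(g,(3,3),0)<45).astype(np.uint8)
n,l,s,ce=cv2.connectedComponentsWithStats(m)
k=l[188,255]; 
for i in range(1,n):
    if s[i,4]>300: print(i,s[i],ce[i].round(1))
cs=max(cv2.findContours(m[130:240,200:310].copy(),0,1)[0],key=cv2.contourArea)
e=cv2.fitEllipse(cs); print('ell',e[0][0]+200,e[0][1]+130,e[1],e[2])
u,v=e[0][0]+200,e[0][1]+130
print([onz(c,u,v,z,True).round(4) for z in(.02,.026,.056)])
z=I[140:235,205:305].astype(float)
z=np.clip(255*(z/70)**.6,0,255).astype(np.uint8)
cv2.imwrite('pics/c1.png',cv2.resize(z,None,fx=6,fy=6,interpolation=2))
E
```

```text
1 [  0   0  53  19 726] [21.1  7.4]
5 [ 462  132   50  148 3805] [483.6 200.1]
6 [ 225  158   60   59 2744] [255.  187.2]
8 [ 363  210   45   47 1600] [385.4 233.1]
13 [    0   227   512   157 35078] [248.7 332.7]
ell 254.9456024169922 187.24985122680664 (57.5930061340332, 58.89527893066406) 121.6886215209961
[array([0.5305, 0.1963, 0.02  ]), array([0.5291, 0.197 , 0.026 ]), array([0.5219, 0.2004, 0.056 ])]
```

View pics/c1.png

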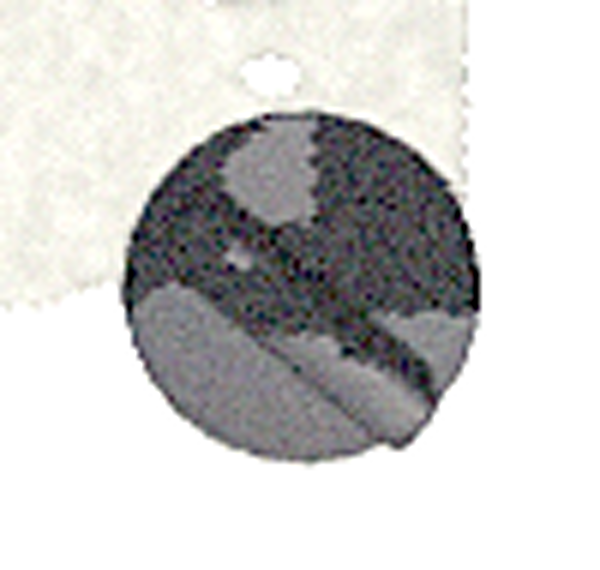

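The crop shows the bar running from about (190,290) to (400,450), with its end face at lower right and the gripper's shadow across it. Next: the bar's direction, then a second wrist view.

```bash
python3 - <<'E'
from h import *
c=load('w1')
f=lambda a,z:onz(c,205+(a[0]+.5)/6-.5,140+(a[1]+.5)/6-.5,z,True)
for z,a,b in[(.026,(190,290),(370,435)),(.056,(250,345),(370,435)),(.056,(400,450),(435,400))]:
    p,q=f(a,z),f(b,z);print(p.round(4),q.round(4),np.degrees(np.arctan2(*(q-p)[[1,0]])),np.linalg.norm(q-p))
o,d=ray(c,c['cx'],c['cy'],True);print(o)
# side/scene black cap bar
s=load('scene0')
print([onz(s,*p,.056).round(4) for p in((300,175),(319,180))])
E
```

```text
[0.5215 0.1747 0.026 ] [0.565  0.1987 0.026 ] 28.857234393916166 0.04968881094984021
[0.5293 0.1867 0.056 ] [0.5549 0.2019 0.056 ] 30.830863896731852 0.029742444842969368
[0.5599 0.2064 0.056 ] [0.5526 0.2164 0.056 ] 126.24542363495114 0.01238054120995663
[0.4430022  0.23789041 0.38650131]
[array([0.5094, 0.1801, 0.056 ]), array([0.5602, 0.2129, 0.056 ])]
```

```bash
python3 - <<'E'
from h import *
s,d=load('scene0'),load('side0')
for n,t in(('scene0',s),('side0',d)):
    I=cv2.imread(f'pics/{n}.png');h=cv2.cvtColor(I,cv2.COLOR_BGR2HSV)
    m=((h[...,0]>10)&(h[...,0]<25)&(h[...,1]>140)&(h[...,2]>110)).astype(np.uint8)
    x0,x1,y0,y1=(165,240,200,260) if n=='scene0' else (260,320,200,262)
    nn,l,st,ce=cv2.connectedComponentsWithStats(m[y0:y1,x0:x1])
    for i in range(1,nn):
        if st[i,4]>10: u=ce[i]+[x0,y0];print(n,st[i,4],u.round(1),onz(t,*u,.035).round(4))
E
```

```text
scene0 29 [221.1 219.9] [ 0.5312 -0.1084  0.035 ]
scene0 64 [182.9 243.1] [ 0.5534 -0.2341  0.035 ]
side0 46 [301.9 245.8] [ 0.5588 -0.232   0.035 ]
```

Call:
drive_tool --series '[[[0,0,0.8,0.05,-0.07,-0.36,1],[0,0,0.8,0.05,-0.07,-0.36,1],[0,0,0.8,0.05,-0.07,-0.36,1],[0,0,0.8,0.05,-0.07,-0.36,1],[0,0,0.8,0.05,-0.07,-0.36,1],[0,0,0.8,0.05,-0.07,-0.36,1],[0,0,0.8,0.05,-0.07,-0.36,1],[0,0,0.8,0.01,-0.07,-0.36,1],[0,0,0,0,0,0,1],[0,0,0,0,0,0,1]]]'

```text
time: 2.9
ee_pos: [0.5292, 0.1965, 0.1506]
ee_rot: [[-0.863, -0.506, -0.0], [-0.506, 0.863, 0.0], [0.0, 0.0, -1.0]]
force: [0.2, 0.2, 0.6]
width: 1.0
gripper_force: 0.0
```

```bash
python3 - <<'E'
from h import *
c=save('wrist','w2.png'); st=get_state(); print(st['ee_pos'],st['ee_rot'].round(3),st['joints'],st['qd'].round(3))
u,v=proj(c,(.529,.196,.04),True);print(u,v)
I=c['color'][:,:,::-1]
x,y=int(u),int(v);x0,y0=max(x-75,0),max(y-60,0);print(x0,y0)
z=np.clip(255*(I[y0:y0+120,x0:x0+150]/90.)**.6,0,255).astype(np.uint8)
cv2.imwrite('pics/c2.png',cv2.resize(z,None,fx=5,fy=5,interpolation=2))
E
```

```text
[0.52946494 0.19650063 0.15089085] [[-0.863 -0.506  0.   ]
 [-0.506  0.863  0.   ]
 [-0.     0.    -1.   ]] [-0.45064711  0.39000321  0.05084958  1.83577864 -0.02458872  0.91594367
  1.71258469] [-0.    -0.003  0.003 -0.003  0.002 -0.     0.01 ]
261.79541285429815 197.78543528453602
186 137
```

View pics/c2.png

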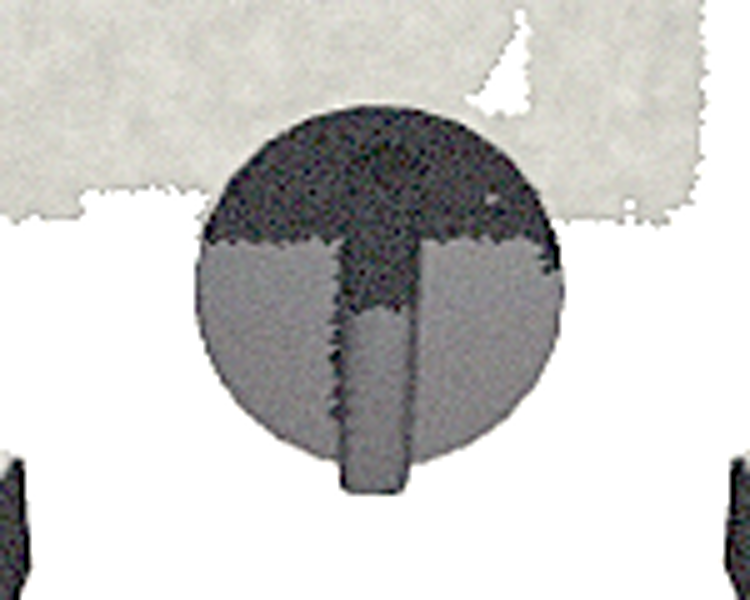

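The cap is now close to aligned: flange spans x 196–563 and y 105–465 in the crop, and the bar's far top end is at (342–408, 490). I'll triangulate against view 1.

```bash
python3 - <<'E'
from h import *
a,b=load('w1'),load('w2')
ra=lambda p:ray(a,205+(p[0]+.5)/6-.5,140+(p[1]+.5)/6-.5,True)
pb=lambda p:(186+(p[0]+.5)/5-.5,137+(p[1]+.5)/5-.5)
rb=lambda p:ray(b,*pb(p),True)
for p,q in[((400,450),(408,491)),((435,400),(342,491)),((435,400),(408,491)),((400,450),(342,491))]:
    print(cross(ra(p),rb(q)))
I=b['color'].max(2); m=(cv2.GaussianBlur(I,(3,3),0)<45).astype(np.uint8)[130:230,220:302]
cs=max(cv2.findContours(m,0,1)[0],key=cv2.contourArea)
mm=cs[cs[:,0,1]<95-5]; e=cv2.fitEllipse(mm); u,v=e[0][0]+220,e[0][1]+130;print(u,v,e[1])
print('flange',cross(ray(a,254.945,187.25,True),ray(b,u,v,True)),onz(b,u,v,.026,True))
print('bar end z.056',[onz(b,*pb(q),.056,True).round(4) for q in((342,491),(408,491))])
for q in((345,320),(342,480),(416,320),(408,480)): print(onz(b,*pb(q),.056,True).round(4))
E
```

```text
(array([0.54627885, 0.20943668, 0.08545049]), [np.float64(0.003054658454731239), np.float64(0.0030546584547310983)])
(array([0.56831841, 0.21307966, 0.02330028]), [np.float64(0.004730919120526883), np.float64(0.00473091912052668)])
(array([0.55295778, 0.21633361, 0.05695105]), [np.float64(0.000629776801641326), np.float64(0.0006297768016411493)])
(array([0.56090285, 0.20614198, 0.05391835]), [np.float64(0.0002204314279369981), np.float64(0.00022043142793707804)])
261.2929916381836 193.5007781982422 (71.36414337158203, 72.22782897949219)
flange (array([0.53048459, 0.19632213, 0.02004239]), [np.float64(2.9204666358326462e-05), np.float64(2.9204666358175914e-05)]) [0.52898398 0.19545142 0.026     ]
bar end z.056 [array([0.5603, 0.2057, 0.056 ]), array([0.554 , 0.2165, 0.056 ])]
[0.5305 0.1892 0.056 ]
[0.5583 0.2046 0.056 ]
[0.5239 0.2004 0.056 ]
[0.552  0.2154 0.056 ]
```

Call:
drive_tool --series '[[[0,0,0,0,-0.04,-1,1],[0,0,0,0,0,-1,1],[0,0,0,0,0,-1,0.6],[0,0,0,0,0,-0.7,0.5],[0,0,0,0,0,-0.4,0.5],[0,0,0,0,0,0,0.4],[0,0,0,0,0,0,0.2],[0,0,0,0,0,0,0],[0,0,0,0,0,0,0],[0,0,0,0,0,0,0]]]'

```text
time: 3.95
ee_pos: [0.5299, 0.1949, 0.0485]
ee_rot: [[-0.861, -0.508, 0.001], [-0.508, 0.861, 0.0], [-0.001, -0.0, -1.0]]
force: [-0.2, 0.4, 0.0]
width: 0.359
gripper_force: 0.0
```

Call:
drive_tool --series '[[[0,0,0,0,0,0,0],[0,0,0,0,0,0,0],[0,0,0,0,0,0,0],[0,0,0,0,0,0,0]]]'

```text
time: 4.35
ee_pos: [0.5296, 0.1948, 0.0479]
ee_rot: [[-0.861, -0.508, -0.0], [-0.508, 0.861, 0.0], [0.0, 0.0, -1.0]]
force: [-0.5, 0.6, 2.5]
width: 0.146
gripper_force: 30.0
```

Call:
drive_tool --series '[[[0,0,0,0,0,0.5,0],[0,0,0,0,0,1,0],[0,0,0,0,0,1,0],[0,0,0,0.3,-0.8,1,0],[0,0,-0.2,0.4,-1,1,0],[0,0,-0.2,0.4,-1,1,0],[0,0,-0.2,0.4,-1,1,0],[0,0,-0.2,0.4,-1,1,0],[0,0,-0.2,0.4,-1,0.2,0],[0,0,-0.2,0.4,-1,0,0]]]'

```text
time: 5.35
ee_pos: [0.5978, 0.0236, 0.2427]
ee_rot: [[-0.934, -0.356, 0.003], [-0.356, 0.934, 0.0], [-0.003, -0.001, -1.0]]
force: [0.3, -0.5, -1.0]
width: 0.144
gripper_force: 30.0
```

Call:
drive_tool --series '[[[0,0,-0.2,0.4,-1,0,0],[0,0,-0.2,0.4,-1,0,0],[0,0,-0.2,0.4,-1,0,0],[0,0,-0.2,0.4,-1,0,0],[0,0,-0.2,0.4,-1,0,0],[0,0,-0.2,0.4,-1,0,0],[0,0,-0.1,0.1,-1,0,0],[0,0,0,0,0,0,0],[0,0,0,0,0,0,0]]]'

```text
time: 6.25
ee_pos: [0.6594, -0.1505, 0.2409]
ee_rot: [[-0.983, -0.182, 0.0], [-0.182, 0.983, 0.0], [-0.0, 0.0, -1.0]]
force: [-1.2, 0.5, -1.1]
width: 0.147
gripper_force: 30.0
```

```bash
python3 - <<'E'
from h import *
c=save('wrist','w3.png'); st=get_state(); print(st['ee_pos'],st['ee_rot'].round(3),st['joints'],st['qd'].round(3),st['width'],st['gripper_force'])
print(proj(c,(.545,-.171,.1),True))
I=cv2.imread('pics/w3.png');cv2.imwrite('pics/w3z.png',cv2.resize(I,None,fx=1.5,fy=1.5,interpolation=2))
E
```

```text
[ 0.65952475 -0.14959898  0.24089568] [[-0.983 -0.183  0.   ]
 [-0.183  0.983  0.   ]
 [-0.     0.    -1.   ]] [ 0.00947358  0.50406391  0.24496028  1.45877579 -0.12679582  1.19410971
  2.02685559] [-0.015  0.    -0.006  0.004 -0.    -0.001  0.   ] 0.150639040249749 29.99686449766159
[262.70333301  78.51561154]
```

View pics/w3z.png

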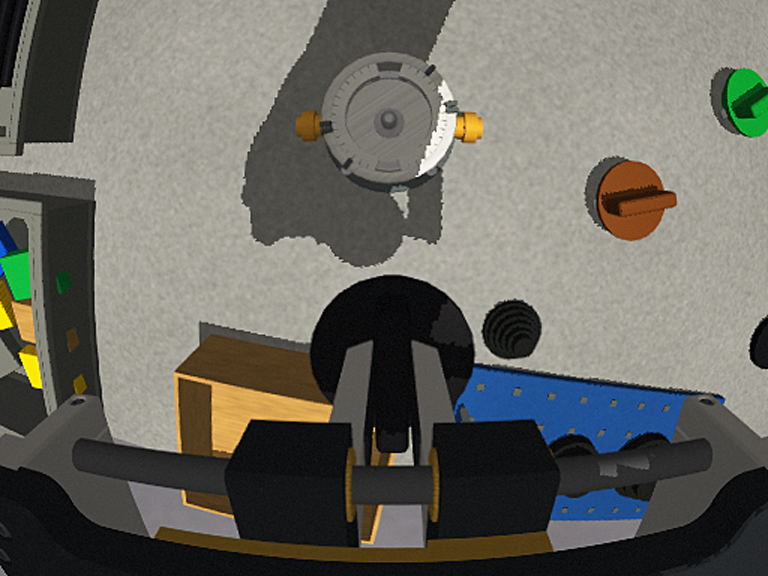

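The wrist view shows the pot mouth at about (389,119) in the zoom, with slots at (388,68) and (388,167). The single ribs are at (347,165) and (431,72), and the ports at (308,125) and (469,127). I'll take a second, closer view to triangulate.

Call:
drive_tool --series '[[[0,0,0,-0.5,0,-0.6,0],[0,0,0,-0.5,0,-0.6,0],[0,0,0,0,0,0,0],[0,0,0,0,0,0,0],[0,0,0,0,0,0,0]]]'

```text
time: 6.8
ee_pos: [0.6355, -0.1497, 0.2115]
ee_rot: [[-0.983, -0.184, 0.002], [-0.184, 0.983, -0.0], [-0.001, -0.0, -1.0]]
force: [-0.3, -0.5, -1.4]
width: 0.146
gripper_force: 30.0
```

```bash
python3 - <<'E'
from h import *
c=save('wrist','w4.png'); st=get_state(); print(st['ee_pos'])
u,v=proj(c,(.545,-.171,.1),True);print(u,v)
a=load('w3');ua,va=proj(a,(.545,-.171,.1),True)
out=[]
for k,x,y in((a,ua,va),(c,u,v)):
    x0,y0=int(x)-50,max(int(y)-50,0);print(x0,y0)
    z=k['color'][y0:y0+100,x0:x0+100,::-1]/255.
    z=np.clip(255*z**.6,0,255).astype(np.uint8)
    out.append(cv2.resize(z,(400,400),interpolation=2))
cv2.imwrite('pics/c4.png',np.hstack(out))
E
```

```text
[ 0.63545437 -0.14989312  0.21130062]
257.5391135426497 99.92136889067223
212 28
207 49
```

View pics/c4.png

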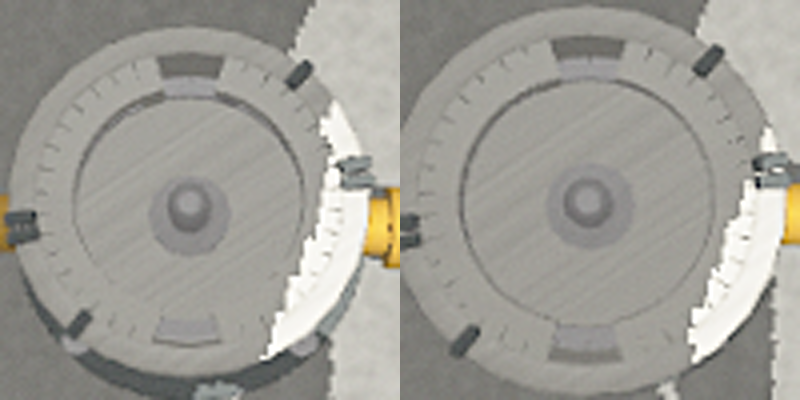

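Left panel (view 3): single ribs at (300,75) and (79,323), slot outer edges at (190,54) and (186,345). Right panel (view 4): ribs at (709,60) and (465,342), slot outer edges at (589,38) and (585,362).

```bash
python3 - <<'E'
from h import *
a,b=load('w3'),load('w4')
pa=lambda p:(212+(p[0]+.5)/4-.5,28+(p[1]+.5)/4-.5)
pb=lambda p:(207+(p[0]+.5)/4-.5,49+(p[1]+.5)/4-.5)
F={'rib1':((300,75),(309,60),.104),'rib2':((79,323),(65,342),.104),'slotfar':((190,53),(189,37),.1),'slotnear':((186,345),(185,362),.1)}
T={};A={};B={}
for k,(p,q,z) in F.items():
    t,e=cross(ray(a,*pa(p),True),ray(b,*pb(q),True));T[k]=t
    A[k]=onz(a,*pa(p),z,True);B[k]=onz(b,*pb(q),z,True)
    print(k,t.round(4),max(e).round(4),A[k].round(4),B[k].round(4))
for n,D in(('tri',T),('A',A),('B',B)):
    for x,y in(('rib1','rib2'),('slotfar','slotnear')):
        d=D[y]-D[x];print(n,x,((D[x]+D[y])/2).round(4),'len',np.hypot(*d[:2]).round(4),'ang',np.degrees(np.arctan2(d[1],d[0])).round(1))
E
```

```text
rib1 [ 0.5071 -0.1536  0.1007] 0.0001 [ 0.5078 -0.1536  0.104 ] [ 0.5076 -0.1539  0.104 ]
rib2 [ 0.5806 -0.1956  0.1118] 0.0 [ 0.5807 -0.1963  0.104 ] [ 0.5814 -0.1965  0.104 ]
slotfar [ 0.5075 -0.1814  0.1042] 0.0002 [ 0.5065 -0.1818  0.1   ] [ 0.5068 -0.1815  0.1   ]
slotnear [ 0.5817 -0.1688  0.0994] 0.0002 [ 0.5817 -0.169   0.1   ] [ 0.5816 -0.1686  0.1   ]
tri rib1 [ 0.5438 -0.1746  0.1063] len 0.0847 ang -29.7
tri slotfar [ 0.5446 -0.1751  0.1018] len 0.0753 ang 9.6
A rib1 [ 0.5443 -0.175   0.104 ] len 0.0845 ang -30.4
A slotfar [ 0.5441 -0.1754  0.1   ] len 0.0763 ang 9.7
B rib1 [ 0.5445 -0.1752  0.104 ] len 0.0852 ang -30.0
B slotfar [ 0.5442 -0.1751  0.1   ] len 0.0759 ang 9.7
```

Call:
drive_tool --series '[[[0,0,-0.05,-0.9,-0.25,0,0],[0,0,-0.05,-0.9,-0.25,0,0],[0,0,0,-0.9,-0.25,0,0],[0,0,0,-0.9,-0.25,0,0],[0,0,0,0,0,-0.6,0],[0,0,0,0,0,-0.6,0],[0,0,0,0,0,-0.6,0],[0,0,0,0,0,0,0],[0,0,0,0,0,0,0],[0,0,0,0,0,0,0]]]'

```text
time: 7.85
ee_pos: [0.5452, -0.1754, 0.1664]
ee_rot: [[-0.986, -0.169, 0.001], [-0.169, 0.986, -0.0], [-0.001, -0.001, -1.0]]
force: [0.3, 0.4, -1.1]
width: 0.146
gripper_force: 30.0
```

```bash
python3 - <<'E'
from h import *
st=get_state(); p=st['ee_pos'];print(p,st['ee_rot'].round(3),st['joints'].round(2),st['force'],st['wrist_torque'])
a=np.degrees(np.arctan2(st['ee_rot'][1,0],st['ee_rot'][0,0]))%360
d=np.array([.5443,-.1752])-p[:2];print('shift units',d/.025,'yaw',a,(189.7-a)/8)
c=save('wrist','w5.png');s=save('scene','s5.png');e=save('side','d5.png')
def crop(k,x,y,w,h,f): return cv2.resize(np.clip(255*(k['color'][y:y+h,x:x+w,::-1]/255.)**.5,0,255).astype(np.uint8),(int(w*f),int(h*f)),interpolation=2)
cv2.imwrite('pics/c5.png',np.hstack([crop(s,160,170,90,110,4.4),crop(e,245,160,90,110,4.4)]))
E
```

```text
[ 0.5452391  -0.17537063  0.16644228] [[-0.986 -0.169  0.001]
 [-0.169  0.986 -0.   ]
 [-0.001 -0.001 -1.   ]] [ 0.05  0.39  0.26  1.81 -0.12  0.95  2.1 ] [ 0.29199023  0.37310147 -1.14372831] [ 0.0778157   0.02223238 -0.00798801]
shift units [-0.03756398  0.00682521] yaw 189.73399085870113 -0.0042488573376431304
```

View pics/c5.png

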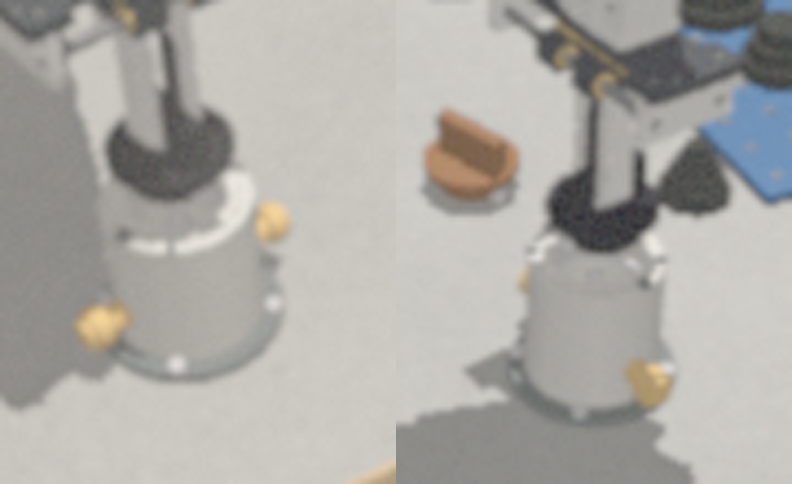

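The cap hangs centred over the mouth in both fixed views, flange level, with nothing else touched. Now the slow descent.

Call:
drive_tool --series '[[[0,0,0,-0.04,0,-0.25,0],[0,0,0,0,0,-0.25,0],[0,0,0,0,0,-0.25,0],[0,0,0,0,0,-0.1,0],[0,0,0,0,0,-0.1,0],[0,0,0,0,0,-0.1,0],[0,0,0,0,0,0,0]]]'

```text
time: 8.7
ee_pos: [0.5435, -0.1752, 0.1389]
ee_rot: [[-0.986, -0.169, -0.0], [-0.169, 0.986, -0.0], [0.0, 0.0, -1.0]]
force: [1.1, -0.2, -1.1]
width: 0.149
gripper_force: 30.0
```

Call:
drive_tool --series '[[[0,0,0,0,0,-0.1,0],[0,0,0,0,0,-0.1,0],[0,0,0,0,0,-0.1,0],[0,0,0,0,0,-0.04,0],[0,0,0,0,0,0,0],[0,0,0,0,0,0,0],[0,0,0,0,0,0,0]]]'

```text
time: 9.4
ee_pos: [0.5438, -0.1753, 0.1309]
ee_rot: [[-0.986, -0.169, 0.0], [-0.169, 0.986, -0.0], [-0.0, -0.0, -1.0]]
force: [0.9, -0.5, 3.8]
width: 0.141
gripper_force: 30.0
```

Call:
drive_tool --series '[[[0,0,0,0.02,0,-0.04,0],[0,0,0,0,0,0,0],[0,0,-0.4,0,0,0,0],[0,0,-0.4,0,0,0,0],[0,0,-0.4,0,0,0,0],[0,0,-0.4,0,0,0,0],[0,0,0,0,0,0,0]]]'

```text
time: 10.1
ee_pos: [0.5441, -0.1747, 0.1296]
ee_rot: [[-0.999, 0.054, -0.0], [0.054, 0.999, 0.0], [0.0, 0.0, -1.0]]
force: [-1.2, 3.1, 4.7]
width: 0.149
gripper_force: 30.0
```

Call:
drive_tool --series '[[[0,0,-0.4,0,0,0,0],[0,0,-0.4,0,0,0,0],[0,0,-0.4,0,0,0,0],[0,0,-0.4,0,0,0,0],[0,0,0,0,0,0,0]]]'

```text
time: 10.6
ee_pos: [0.5442, -0.1746, 0.1296]
ee_rot: [[-0.962, 0.272, -0.0], [0.272, 0.962, 0.001], [0.0, 0.0, -1.0]]
force: [-1.1, 5.5, 5.6]
width: 0.146
gripper_force: 30.0
```

```bash
python3 - <<'E'
from plant import get_state
s=get_state();print(s['ee_pos'],s['force'],s['wrist_torque'])
E
```

```text
[ 0.54415408 -0.17461259  0.12958607] [-1.14089939  5.45835034  5.59934345] [1.29448996 0.23162618 0.14895889]
```

Call:
drive_tool --series '[[[0,0,-0.4,0,0.01,0,0],[0,0,-0.4,0,0,0,0],[0,0,-0.4,0,0,0,0],[0,0,-0.4,0,0,0,0],[0,0,-0.2,0,0,0,0],[0,0,0,0,0,0,0],[0,0,0,0,0,0,0],[0,0,0,0,0,0,0]]]'

```text
time: 11.4
ee_pos: [0.5441, -0.1746, 0.1296]
ee_rot: [[-0.865, 0.501, -0.0], [0.501, 0.865, 0.0], [0.0, 0.0, -1.0]]
force: [-0.5, 6.3, 3.3]
width: 0.145
gripper_force: 30.0
```

```bash
python3 - <<'E'
from h import *
s=get_state();print(s['ee_pos'],s['force'],s['wrist_torque'],s['qd'].round(3))
c=save('wrist','w6.png');S=save('scene','s6.png')
x,y=proj(c,(.5443,-.1752,.105),True);print(x,y);x,y=int(x),int(y)
def crop(k,x,y,w,h,W): return cv2.resize(np.clip(255*(k['color'][y:y+h,x:x+w,::-1]/255.)**.45,0,255).astype(np.uint8),(W,400),interpolation=2)
y0=min(y-60,284)
cv2.imwrite('pics/c6.png',np.hstack([crop(c,x-65,y0,130,120,433),crop(S,160,170,90,105,343)]))
print(x-65,y0)
E
```

```text
[ 0.54414555 -0.1746045   0.12960903] [-0.4685875   6.26739936  3.27958975] [1.55819988 0.14150231 0.13737335] [ 0.001 -0.     0.001 -0.    -0.    -0.001  0.   ]
261.6858911754262 233.56697776849654
196 173
```

View pics/c6.png

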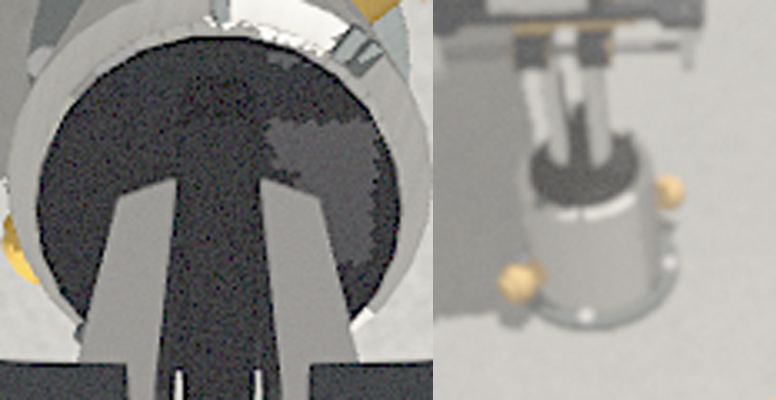

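The wrist crop shows the flange down at the rim and the bar (x≈218) pointing at the single rib (x≈215). The wrist torque of 0.14 Nm matches the return ring, and everything is still, so I'm handing it in.

```bash
python3 -c "
from plant import finish_job
print(finish_job())"
```

```text
the job is handed in; nothing more can be done
None
```

The cap is fitted and turned about 40° clockwise to the bleed position, bar at the single ribs, still gripped against the return spring; handed in at 11.5 s of 48 s, with no verdict shown.

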